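# Set the stylus on the marked spot

## Robot

A 6-joint arm with a two-finger parallel gripper is mounted at the origin on the work surface. World frame = base frame: x ahead of the robot, y to its left, z up, the work surface at z = 0. Lengths are in m, angles in rad, forces in N, time in s.
With the tool pointing down it reaches from about 0.3 to 1 m from the base axis. Payload 5.1 kg.
Tool frame: the origin (TCP) lies at the very end of the fingers, on their centre line; the grasp point (between the pads) lies 19 mm behind it; z points along the fingers, y is the line along which they close (so a half turn about z gives the same grasp; the last joint's range is limited). The gripper opens to 95 mm and grips with 3 to 60 N. Pads are 20 mm wide; open, the fingers measure 119 mm over their backs; the gripper's body (75 mm by 180 mm) begins 59 mm behind the grasp point.
Start: joints at [-1.183, 0.124, 1.65, -0, 1.367, -0.083], TCP at [0.295, -0.579, 0.215] pointing down, gripper open.
Joint ranges: [-2.61, 2.61], [-1.02, 2.33], [0.03, 2.71], [-1.35, 4.49], [0.32, 2.68], [-2.91, 2.91]. Speed limits (rad/s): [2.57, 2.57, 3.14, 3.14, 3.14, 3.14].

## Interface

Orientations are given as a 3x3 rotation matrix whose columns are the frame's x, y, z axes.
In Python, from bench import manip gives the robot as it stands.
- The arm moves only by the tool carry_out, never from a script. Its argument "motion" is a list of rows, each an object of numbers: "rx", "ry", "rz": the turn, a rotation vector about the tool's x, y, z in rad; "dx", "dy", "dz": the shift along the tool's x, y, z in m; "hand": the finger opening in m, from 0 to 0.0951. In form: [{"rx": .., "ry": .., "rz": .., "dx": .., "dy": .., "dz": .., "hand": ..}, ...]. A call has 1 to 12 rows; each row shifts and turns the commanded pose from where the row before left it, along the tool's axes as they then stand; what a row does not reach is not made up. A row lasts 1/10 s, in which the tool goes at most 50 mm and 8.59 degrees, less where a joint would pass 70% of its speed; a pose out of reach is approached as far as the arm can. A call with a gripper value outside its range is refused whole. The fingers move at their own pace and stop on an object; "grip_force" is the grip in N (left out, the last holds). Time passes only in rows, so rows that do not move let the fingers close. It gives the time, the measured TCP pose, the force, the opening and the grip force at its end, in the units of the state.
- manip.state(): the state, without advancing time (a new reading comes with each control period).
- manip.grab_frame(name): name is "scene" or "top" or "wrist"; returns the picture (420x560x3 uint8, red, green, blue); there is no depth.
- manip.camera_info(name): a dict with "fov_y" (degrees; the focal length in pixels is half the picture's height over the tangent of half this angle, whatever the lens; pixels are square), "cx", "cy" (the principal point, pixels), "world_from_camera" (4x4, takes a point from camera to world coordinates). Camera axes: x right, y down, z forward; pixel columns grow to the right and rows downward; lengths in m; the calibration is good to about 2 mm. A picture is of the moment at which its call begins: read the wrist's pose just before it. camera_info takes no time and is no camera call; for the wrist camera it gives the pose at the moment of the call.
- manip.job_done(): hands the job in; it is judged then, once.
The state is a dict: "t": time; "joint_pos": joint angles; "qd": joint speeds; "joint_efforts": joint torques, N m; "position": TCP position; "eef_rot": TCP orientation; "wrist_force": force on the tool from outside, world axes, zero at the start; "wrist_torque": the same for the moment, N m; "width": finger opening in m; "grip_force": force on a finger pad.
Only numpy, scipy, OpenCV 4.12 (cv2) and the standard library are available. Lean on these libraries where they do the work, as an engineer would, in place of code of your own. Each camera call takes 0.05 s, during which the arm holds its last target. There are 200 camera calls.

## Task

The stylus of the granite gauge stand was left down: raise it well clear by the black knob on top of its spindle, then slide the aluminium plate, flat on the granite and never lifted, until its red spot is centred under the ruby tip. Then gently lower the spindle by the knob until the spring-loaded tip rests pressed on the red spot, and leave it so. The stylus must touch nothing on the plate but the red spot, and everything else stays where it is.

Things in the scene. Friction and masses are not known exactly. Their poses are not given: they have to be found in the camera images.
- stand: fixed gauge stand: black granite slab 380 (x) x 440 (y) x 40 high; origin at the centre of its underside on the table, x away from the robot. Steel column, 205 high, at local x 30, y 170; from it a cream arm, 40 wide, runs along local y, 149 to 185 above the table, to the spindle at local x 30, y 0 (silver sleeve, diameter 44, 143 to 187 above the table)
- quill (a joint): vertical spindle, stays at any height by friction. 0 = fully raised (tip 40 above the granite, 22 above the plate's top); grows in m as it is lowered, to 0.038. It starts low, tip below the level of the plate's top. The tip meets the plate's top at 0.022; farther down it springs in, by at most 7 mm. Takes about 3 N down, 8 N up
- knob_grip (a point): centre of the black knob (with a silver band) on top of the spindle, upright cylinder of diameter 30, 24 high, straight above the tip; 270 above the table when the spindle is fully raised. Beneath it is a bare rod of diameter 16, then the sleeve whose top is 187 above the table
- stylus: thin steel stylus with a red ruby ball of diameter 6 at the foot of the spindle; slides up into the spindle against a light spring (0.6 N per mm, 7 travel). It must not meet the plate with more than 15 N. Its origin is not a useful point: use stylus_tip
- stylus_tip (a point): lowest point of the ruby ball; it is 190 below knob_grip while the spring is not pressed in
- work: loose machined aluminium plate 150 (x) x 64 (y) x 18 high, about 0.5 kg, lying on the granite; origin at the centre of its underside, which lies 40 above the table; z up. It bears an upright lug (grip), bolt holes, a bore, a red spot and a blue spot (the blue one is not wanted)
- lug_grip (a point): point inside the plate's lug, a block 36 (x) x 24 (y) standing 36 above the plate's top at local x -52, y 0; the point is 27 above the plate's top. Grip it from above across its 24 mm width (plate y)
- red_spot (a point): centre of the red spot, diameter 14, on the plate's top at local x 48, y 8 (the blue spot of the same size is at local x 18, y -18)
- ring_gauge: plain steel setting ring, outer diameter 60, bore 38, 20 high, standing flat on the slab beyond the stylus; bystander, origin under its centre, to be left alone
- step_block: steel step block 30 x 60, three steps 15, 25 and 35 high, on the slab beyond the stylus; bystander, origin under its centre, to be left alone
- caliper: digital caliper lying on the table right of the slab, 220 long; bystander, origin under its centre, to be left alone
- screwdriver: red-handled screwdriver lying on the table right of the slab, about 200 long; bystander, origin under its centre, to be left alone
- bottle: blue plastic bottle, diameter 52, 120 high, on the table left of the slab; bystander, origin under its centre, to be left alone
- brush: small wooden-handled cleaning brush lying on the table left of the slab; bystander, origin under its centre, to be left alone
- plug_gauge: steel plug gauge, 115 long, 26 thick, lying on the table right of the slab; bystander, origin under its centre, to be left alone
There are look-alikes about, which are no part of the job. Of the things like the work, leave any that is green; of the rest the smaller one is meant.

How it is judged:
On the way, in this order (a step that is already met when the one before it is completed fails the run):
1. the spindle is raised until the tip is at least 3 mm above the level of the plate's top (value of joint quill below 0.019 m), for 0.2 s.
2. with the tip still raised, the plate lies still with the centre of its red spot within 5 mm of straight under the tip (horizontal distance between red_spot and stylus_tip below 0.005 m and value of joint quill below 0.019 m and linear speed of work below 0.01 m/s), for 0.3 s.
At the end, for the whole second after the job is handed in: The ruby tip presses on the plate (over 0.3 N) within 5 mm of the centre of the red spot, the spindle left down, and the plate lies still and flat (tilt under 0.05 rad) on the granite (within 4 mm of its height) (horizontal distance between red_spot and stylus_tip below 0.005 m and contact force between stylus and work above 0.3 N and value of joint quill above 0.0215 m and linear speed of work below 0.01 m/s and angle between work's own z axis and vertical below 0.05 rad and z of work in the frame of stand between 0.037 and 0.044 m); the robot touches nothing.
It fails at once if the plate is lifted over 8 mm off the granite or tipped over 0.1 rad (z of work in the frame of stand above 0.048 m or angle between work's own z axis and vertical above 0.1 rad).
It fails at once if the stylus touches the plate (over 0.5 N) more than 8 mm from the centre of the red spot (contact force between stylus and work above 0.5 N and horizontal distance between red_spot and stylus_tip above 0.008 m).
It fails at once if the stylus meets the plate with more than 15 N (contact force between stylus and work above 15 N).
It fails at once if a bystander is moved more than 20 mm (distance of any of ring_gauge, step_block, caliper, screwdriver, bottle, brush, plug_gauge from where it was at the start of the episode above 0.02 m).
It also fails if it takes over 61 s, if anything falls off the work surface, if the arm or the gripper's body presses on something with over 40 N, if the wrist force passes 120 N, or if a joint passes its speed limit or range.

## Working session

There is one attempt and no reset: what is moved stays moved. The work goes in short steps, Python scripts to look and compute and a tool call to move; the robot and the scene stay as the last step left them, time stands still between calls to the robot, and variables do not carry over. Pictures are saved under pics/ and viewed, at most 10 in all, crops included, and the job is handed in when it is done.

Besides the shell and the picture viewer there is one more tool, called after "Emit:" by a JSON object that holds its "fn" and its "kwargs". carry_out: Moves the arm, as the interface text tells. Its arguments: {"type":"object","properties":{"motion":{"type":"array","items":{"type":"object","properties":{"rx":{"type":"number"},"ry":{"type":"number"},"rz":{"type":"number"},"dx":{"type":"number"},"dy":{"type":"number"},"dz":{"type":"number"},"hand":{"type":"number"}}}},"grip_force":{"type":"number"}},"required":["motion"]}

```bash
mkdir -p pics; cat > h.py <<'E'
import numpy as np, cv2
from bench import manip
def ray(name,u,v,z,info=None):
    c=info or manip.camera_info(name); f=210/np.tan(np.radians(c["fov_y"])/2)
    T=np.array(c["world_from_camera"]); d=T[:3,:3]@np.array([(u-c["cx"])/f,(v-c["cy"])/f,1]); o=T[:3,3]
    return o+d*(z-o[2])/d[2]
def proj(name,p,info=None):
    c=info or manip.camera_info(name); f=210/np.tan(np.radians(c["fov_y"])/2)
    T=np.array(c["world_from_camera"]); q=T[:3,:3].T@(np.array(p)-T[:3,3])
    return np.array([c["cx"]+f*q[0]/q[2],c["cy"]+f*q[1]/q[2]])
def save(name,fn):
    im=manip.grab_frame(name)[:,:,::-1]; cv2.imwrite("pics/"+fn,im); return im
E
python3 - <<'E'
from h import *
a=save("scene","a_scene0.png");b=save("top","a_top0.png")
for n in("scene","top"):
  c=manip.camera_info(n);print(n,c["fov_y"],c["cx"],c["cy"],np.round(c["world_from_camera"],3).tolist())
s=manip.state();print(s)
E
```

```text
scene 55.89433055919846 280.2289352446912 210.83411876374132 [[0.409, 0.682, -0.606, 1.215], [0.912, -0.305, 0.273, -0.306], [0.001, -0.664, -0.748, 1.05], [0.0, 0.0, 0.0, 1.0]]
top 43.72701366882254 279.85315456643497 205.22794739244043 [[-0.026, -0.993, 0.118, 0.311], [-1.0, 0.025, -0.014, 0.016], [0.011, -0.119, -0.993, 1.84], [0.0, 0.0, 0.0, 1.0]]
{'t': 0.1, 'joint_pos': array([-1.18259186e+00,  1.24430442e-01,  1.65154051e+00,  2.46862002e-05,
        1.36750144e+00, -8.26315728e-02]), 'qd': array([ 8.74013466e-05, -4.10417257e-04, -4.27218109e-03, -1.52004514e-03,
       -1.29527436e-03, -5.23106423e-04]), 'joint_efforts': array([ 1.71959955e-04, -4.18883622e+01, -3.61096609e+01,  7.77449040e-02,
        4.61719511e-02, -7.07196273e-05]), 'position': array([ 0.2946009 , -0.57875023,  0.21351427]), 'eef_rot': array([[ 8.91191679e-01,  4.53626407e-01, -6.89155055e-04],
       [ 4.53626895e-01, -8.91189980e-01,  1.74902405e-03],
       [ 1.79235417e-04, -1.87133495e-03, -9.99998233e-01]]), 'wrist_force': array([ 0.35756836,  0.03199689, -0.39539222]), 'wrist_torque': array([ 0.03677831,  0.01197113, -0.01943715]), 'grip_force': 0.0, 'width': 0.09504705701247378}
```

View pics/a_scene0.png

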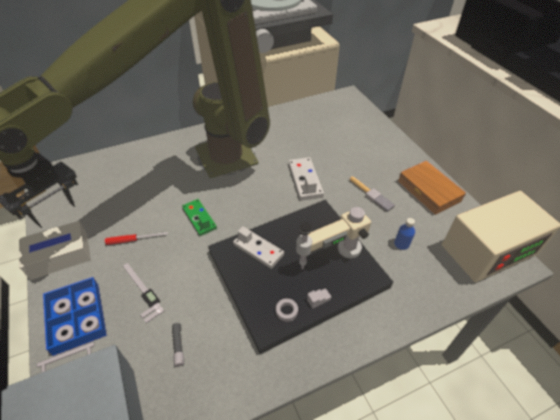

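View pics/a_top0.png

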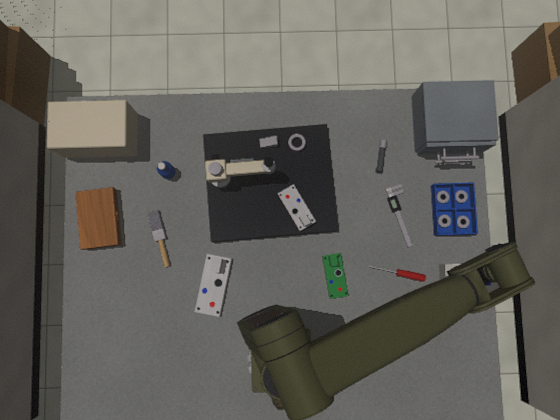

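The top view shows three candidates: the white plate on the granite (295,207), a larger white plate on the table (213,285) and a green one (335,275). The smaller white plate on the granite is the work. Next I check it in a close crop.

```bash
python3 - <<'E'
import cv2
a=cv2.imread("pics/a_top0.png")[120:245,200:345];cv2.imwrite("pics/b_top.png",cv2.resize(a,None,fx=4.8,fy=4.8,interpolation=cv2.INTER_CUBIC)) 
a=cv2.imread("pics/a_scene0.png")[200:320,225:375];cv2.imwrite("pics/b_scene.png",cv2.resize(a,None,fx=5,fy=5,interpolation=cv2.INTER_CUBIC)) 
E
```

```text
(no output)
```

View pics/b_top.png

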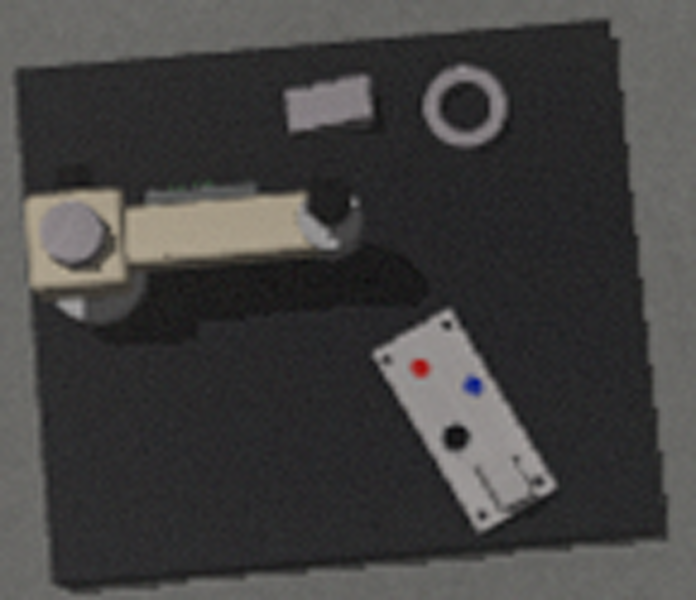

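View pics/b_scene.png

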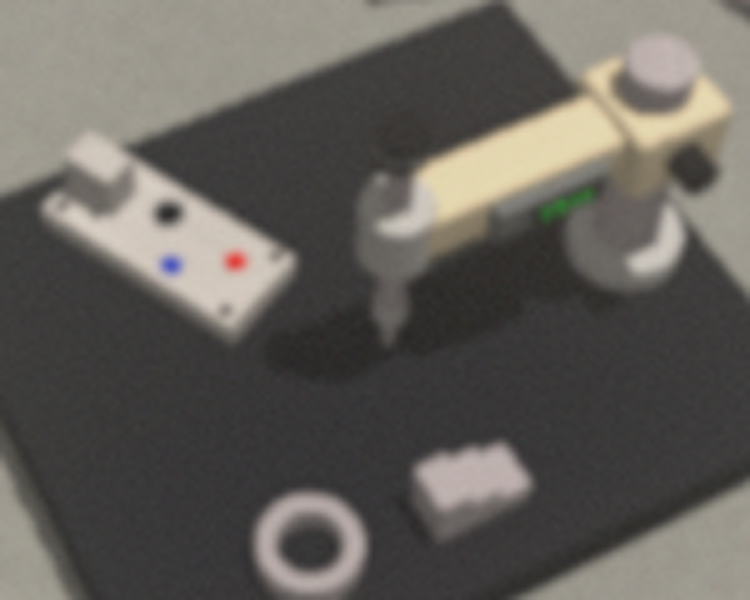

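```bash
python3 - <<'E'
from h import *
def P(u,v,z):return ray("top",200+(u+.5)/4.8-.5,120+(v+.5)/4.8-.5,z)
def S(u,v,z):return ray("scene",225+(u+.5)/5-.5,200+(v+.5)/5-.5,z)
def fit(L,W):
  L=np.array(L);W=np.array(W)[:,:2];lc=L.mean(0);wc=W.mean(0);a=L-lc;b=W-wc
  th=np.arctan2((a[:,0]*b[:,1]-a[:,1]*b[:,0]).sum(),(a*b).sum());R=np.array([[np.cos(th),-np.sin(th)],[np.sin(th),np.cos(th)]])
  t=wc-R@lc;print("th",th,"t",t,"res mm",np.round(1000*(L@R.T+t-W),1).tolist());return th,R,t
th,R,t=fit([[.19,.22],[.19,-.22],[-.19,-.22],[-.19,.22]],[P(17,70,.04),P(610,20,.04),P(664,535,.04),P(55,580,.04)])
print("tip",R@[.03,0]+t)
L=[[.075,.032],[.075,-.032],[-.075,-.032],[-.075,.032],[.048,.008],[.018,-.018]]
px=[(374,352),(450,308),(557,490),(480,535),(420,368),(473,386)]
th,R,t=fit(L,[P(*p,.058) for p in px])
print("lug",R@[-.052,0]+t,"red",R@[.048,.008]+t)
print("scene red,blue",S(236,261,.058),S(172,265,.058),"top",P(420,368,.058),P(473,386,.058))
for z in(.25,.24): print("knob top",z,P(329,197,z),S(408,128,z-.0))
print("ruby scene",S(389,345,.048),"col top",P(73,232,.205),S(662,58,.205))
E
```

```text
th 0.059397602553449946 t [0.60874514 0.02255889] res mm [[1.8, 0.7], [0.4, -2.5], [1.4, -0.2], [-3.6, 2.0]]
tip [0.63869223 0.02433977]
th 0.49907780946408553 t [ 0.5149403  -0.06653957] res mm [[-0.5, 0.5], [-0.5, -0.3], [0.8, 0.3], [0.9, 0.7], [-0.4, -0.8], [-0.3, -0.4]]
lug [ 0.46928303 -0.09142761] red [ 0.55325654 -0.03654181]
scene red,blue [ 0.55420681 -0.03662302  0.058     ] [ 0.54095959 -0.07361006  0.058     ] top [ 0.55363785 -0.03571858  0.058     ] [ 0.53970841 -0.07327945  0.058     ]
knob top 0.25 [0.6399912  0.02531708 0.25      ] [0.64051962 0.02724081 0.25      ]
knob top 0.24 [0.64206141 0.02537735 0.24      ] [0.63333798 0.03140831 0.24      ]
ruby scene [0.64160543 0.02536714 0.048     ] col top [0.62983684 0.1950733  0.205     ] [0.62102933 0.20157012 0.205     ]
```

Chosen: the smaller white plate on the granite, centred at (0.515,-0.067) with a yaw of 0.50. The spot and corner residuals are under 1 mm, and the red spot agrees in both cameras. The tip and knob are at about (0.640,0.025), and the knob top is at about z = 0.25. Moving now.

Emit:
{"fn": "carry_out", "kwargs": {"motion": [{"dz": -0.045},{"dz": -0.045},{"dx": 0.029,"dy": -0.019},{"dx": 0.029,"dy": -0.019},{"dx": 0.029,"dy": -0.019},{"dx": 0.029,"dy": -0.019},{"dx": 0.029,"dy": -0.019},{"dx": 0.029,"dy": -0.019},{"dx": 0.029,"dy": -0.019},{"dx": 0.029,"dy": -0.019},{"dx": 0.029,"dy": -0.019},{"dx": 0.029,"dy": -0.019}], "grip_force": 30}}

```text
$.motion[0]: bad value
```

Emit:
{"fn": "carry_out", "kwargs": {"motion": [{"dx": 0.029,"dy": -0.019},{"dx": 0.029,"dy": -0.019},{"dx": 0.029,"dy": -0.019},{"dx": 0.029,"dy": -0.019},{"dx": 0.029,"dy": -0.019},{"dx": 0.029,"dy": -0.019},{"dx": 0.029,"dy": -0.019},{"dx": 0.029,"dy": -0.019},{"dx": 0.015,"dy": -0.01},{"dx": 0.0},{"dx": 0}]}}

```text
$.motion[0]: bad value
```

Emit:
{"fn": "carry_out", "kwargs": {"motion": [{"rx": 0,"ry": 0,"rz": 0,"dx": 0,"dy": 0,"dz": -0.045,"hand": 0.095},{"rx": 0,"ry": 0,"rz": 0,"dx": 0,"dy": 0,"dz": -0.045,"hand": 0.095},{"rx": 0,"ry": 0,"rz": 0,"dx": 0.029,"dy": -0.019,"dz": 0,"hand": 0.095},{"rx": 0,"ry": 0,"rz": 0,"dx": 0.029,"dy": -0.019,"dz": 0,"hand": 0.095},{"rx": 0,"ry": 0,"rz": 0,"dx": 0.029,"dy": -0.019,"dz": 0,"hand": 0.095},{"rx": 0,"ry": 0,"rz": 0,"dx": 0.029,"dy": -0.019,"dz": 0,"hand": 0.095},{"rx": 0,"ry": 0,"rz": 0,"dx": 0.029,"dy": -0.019,"dz": 0,"hand": 0.095},{"rx": 0,"ry": 0,"rz": 0,"dx": 0.029,"dy": -0.019,"dz": 0,"hand": 0.095},{"rx": 0,"ry": 0,"rz": 0,"dx": 0.029,"dy": -0.019,"dz": 0,"hand": 0.095},{"rx": 0,"ry": 0,"rz": 0,"dx": 0.029,"dy": -0.019,"dz": 0,"hand": 0.095},{"rx": 0,"ry": 0,"rz": 0,"dx": 0.029,"dy": -0.019,"dz": 0,"hand": 0.095},{"rx": 0,"ry": 0,"rz": 0,"dx": 0.029,"dy": -0.019,"dz": 0,"hand": 0.095}], "grip_force": 30}}

```text
t: 1.3
position: [0.4674, -0.277, 0.3041]
eef_rot: [[0.891, 0.454, -0.001], [0.454, -0.891, 0.0], [-0.0, -0.001, -1.0]]
wrist_force: [0.9, 0.0, 0.4]
width: 0.095
grip_force: 0.0
```

Emit:
{"fn": "carry_out", "kwargs": {"motion": [{"rx": 0,"ry": 0,"rz": 0,"dx": 0.029,"dy": -0.019,"dz": 0,"hand": 0.095},{"rx": 0,"ry": 0,"rz": 0,"dx": 0.029,"dy": -0.019,"dz": 0,"hand": 0.095},{"rx": 0,"ry": 0,"rz": 0,"dx": 0.029,"dy": -0.019,"dz": 0,"hand": 0.095},{"rx": 0,"ry": 0,"rz": 0,"dx": 0.029,"dy": -0.019,"dz": 0,"hand": 0.095},{"rx": 0,"ry": 0,"rz": 0,"dx": 0.029,"dy": -0.019,"dz": 0,"hand": 0.095},{"rx": 0,"ry": 0,"rz": 0,"dx": 0.029,"dy": -0.019,"dz": 0,"hand": 0.095},{"rx": 0,"ry": 0,"rz": 0,"dx": 0.029,"dy": -0.019,"dz": 0,"hand": 0.095},{"rx": 0,"ry": 0,"rz": 0,"dx": 0.029,"dy": -0.019,"dz": 0,"hand": 0.095},{"rx": 0,"ry": 0,"rz": 0,"dx": 0.029,"dy": -0.019,"dz": 0,"hand": 0.095},{"rx": 0,"ry": 0,"rz": 0,"dx": 0.029,"dy": -0.019,"dz": 0,"hand": 0.095},{"rx": 0,"ry": 0,"rz": 0,"dx": 0,"dy": 0,"dz": 0,"hand": 0.095}]}}

```text
t: 2.4
position: [0.6401, 0.0257, 0.3033]
eef_rot: [[0.889, 0.457, -0.002], [0.457, -0.889, 0.001], [-0.001, -0.002, -1.0]]
wrist_force: [-0.5, -0.5, 0.5]
width: 0.0952
grip_force: 0.0
```

```bash
python3 - <<'E'
from h import *
c=manip.camera_info("wrist");print(c["fov_y"],np.round(c["world_from_camera"],3).tolist())
im=save("wrist","c.png"); print(proj("wrist",[.64,.025,.252],c),proj("wrist",[.64,.025,.187],c))
E
```

```text
70.05201417500182 [[0.458, -0.857, -0.236, 0.706], [-0.889, -0.442, -0.12, 0.059], [-0.002, 0.265, -0.964, 0.473], [0.0, 0.0, 0.0, 1.0]]
[282.04097287 229.40452278] [282.10194422 208.44131332]
```

View pics/c.png

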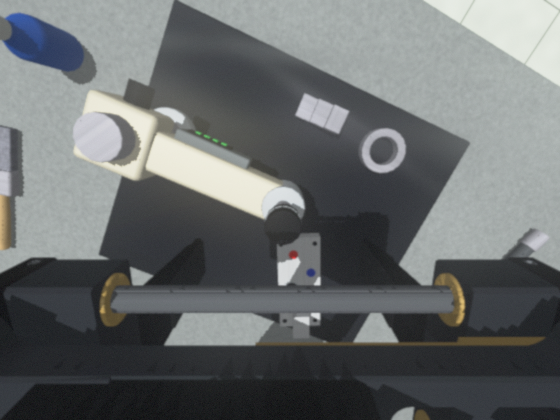

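Knob top is at about (284,223) and the red spot at about (293,255), close to the predictions. A crop will refine this.

```bash
python3 - <<'E'
from h import *
print("pred red",proj("wrist",[.5535,-.0365,.058]),"blue",proj("wrist",[.540,-.0732,.058]),"col",proj("wrist",[.625,.198,.205]))
a=cv2.imread("pics/c.png");hsv=cv2.cvtColor(a,cv2.COLOR_BGR2HSV)
b=a[170:270,230:350].copy();b=cv2.convertScaleAbs(b,alpha=1.6,beta=20);cv2.imwrite("pics/d.png",cv2.resize(b,None,fx=6,fy=6,interpolation=cv2.INTER_CUBIC))
E
```

```text
pred red [291.34782043 253.72355503] blue [308.60999382 271.28133072] col [ 96.04313295 139.0145483 ]
```

View pics/d.png

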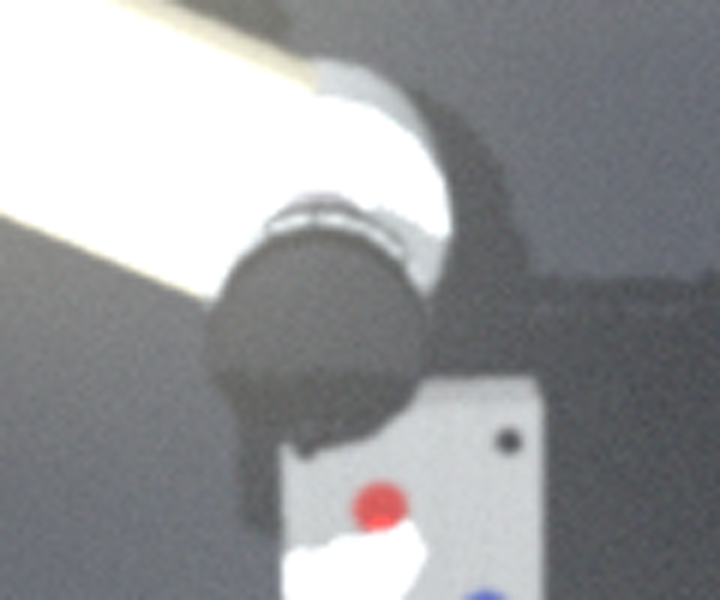

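Emit:
{"fn": "carry_out", "kwargs": {"motion": [{"rx": 0,"ry": 0,"rz": 0,"dx": 0.001,"dy": 0.001,"dz": 0.03,"hand": 0.095},{"rx": 0,"ry": 0,"rz": 0,"dx": 0,"dy": 0,"dz": 0.03,"hand": 0.095},{"rx": 0,"ry": 0,"rz": 0,"dx": 0,"dy": 0,"dz": 0.026,"hand": 0.095},{"rx": 0,"ry": 0,"rz": 0,"dx": 0,"dy": 0,"dz": 0,"hand": 0.02},{"rx": 0,"ry": 0,"rz": 0,"dx": 0,"dy": 0,"dz": 0,"hand": 0.02},{"rx": 0,"ry": 0,"rz": 0,"dx": 0,"dy": 0,"dz": 0,"hand": 0.02},{"rx": 0,"ry": 0,"rz": 0,"dx": 0,"dy": 0,"dz": 0,"hand": 0.02},{"rx": 0,"ry": 0,"rz": 0,"dx": 0,"dy": 0,"dz": 0,"hand": 0.02},{"rx": 0,"ry": 0,"rz": 0,"dx": 0,"dy": 0,"dz": 0,"hand": 0.02},{"rx": 0,"ry": 0,"rz": 0,"dx": 0,"dy": 0,"dz": 0,"hand": 0.02},{"rx": 0,"ry": 0,"rz": 0,"dx": 0,"dy": 0,"dz": 0,"hand": 0.02}], "grip_force": 40}}

```text
t: 3.55
position: [0.6407, 0.0221, 0.2187]
eef_rot: [[0.891, 0.454, 0.0], [0.454, -0.891, -0.0], [0.0, 0.0, -1.0]]
wrist_force: [1.3, -0.6, 0.4]
width: 0.0363
grip_force: 0.0
```

Emit:
{"fn": "carry_out", "kwargs": {"motion": [{"rx": 0,"ry": 0,"rz": 0,"dx": 0,"dy": 0,"dz": 0,"hand": 0.02},{"rx": 0,"ry": 0,"rz": 0,"dx": 0,"dy": 0,"dz": 0,"hand": 0.02},{"rx": 0,"ry": 0,"rz": 0,"dx": 0,"dy": 0,"dz": 0,"hand": 0.02},{"rx": 0,"ry": 0,"rz": 0,"dx": 0,"dy": 0,"dz": 0,"hand": 0.02}]}}

```text
t: 3.95
position: [0.6394, 0.0246, 0.2186]
eef_rot: [[0.891, 0.454, -0.003], [0.454, -0.891, 0.005], [-0.001, -0.006, -1.0]]
wrist_force: [-4.7, 6.7, 2.3]
width: 0.0294
grip_force: 40.0
```

Emit:
{"fn": "carry_out", "kwargs": {"motion": [{"rx": 0,"ry": 0,"rz": 0,"dx": 0,"dy": -0.002,"dz": -0.001,"hand": 0.02},{"rx": 0,"ry": 0,"rz": 0,"dx": 0,"dy": 0,"dz": -0.003,"hand": 0.02},{"rx": 0,"ry": 0,"rz": 0,"dx": 0,"dy": 0,"dz": -0.003,"hand": 0.02},{"rx": 0,"ry": 0,"rz": 0,"dx": 0,"dy": 0,"dz": -0.003,"hand": 0.02},{"rx": 0,"ry": 0,"rz": 0,"dx": 0,"dy": 0,"dz": -0.003,"hand": 0.02},{"rx": 0,"ry": 0,"rz": 0,"dx": 0,"dy": 0,"dz": -0.003,"hand": 0.02},{"rx": 0,"ry": 0,"rz": 0,"dx": 0,"dy": 0,"dz": -0.003,"hand": 0.02},{"rx": 0,"ry": 0,"rz": 0,"dx": 0,"dy": 0,"dz": -0.003,"hand": 0.02},{"rx": 0,"ry": 0,"rz": 0,"dx": 0,"dy": 0,"dz": -0.003,"hand": 0.02},{"rx": 0,"ry": 0,"rz": 0,"dx": 0,"dy": 0,"dz": 0,"hand": 0.02}]}}

```text
t: 4.95
position: [0.6393, 0.0246, 0.2433]
eef_rot: [[0.891, 0.454, -0.002], [0.454, -0.891, 0.002], [-0.001, -0.002, -1.0]]
wrist_force: [0.3, 5.0, -5.9]
width: 0.0293
grip_force: 40.0
```

Emit:
{"fn": "carry_out", "kwargs": {"motion": [{"rx": 0,"ry": 0,"rz": 0,"dx": 0,"dy": -0.001,"dz": -0.002,"hand": 0.02},{"rx": 0,"ry": 0,"rz": 0,"dx": 0,"dy": 0,"dz": -0.002,"hand": 0.02},{"rx": 0,"ry": 0,"rz": 0,"dx": 0,"dy": 0,"dz": -0.002,"hand": 0.02},{"rx": 0,"ry": 0,"rz": 0,"dx": 0,"dy": 0,"dz": -0.001,"hand": 0.02},{"rx": 0,"ry": 0,"rz": 0,"dx": 0,"dy": 0,"dz": 0,"hand": 0.02}]}}

```text
t: 5.45
position: [0.6393, 0.0246, 0.2501]
eef_rot: [[0.891, 0.453, -0.0], [0.453, -0.891, 0.0], [-0.0, -0.0, -1.0]]
wrist_force: [4.7, 2.7, -9.7]
width: 0.0293
grip_force: 40.0
```

```bash
python3 - <<'E'
from h import *
a=save("scene","e0.png");s=manip.state();print(s["position"],s["wrist_force"])
b=a[200:320,225:375];cv2.imwrite("pics/e.png",cv2.resize(b,None,fx=5,fy=5,interpolation=cv2.INTER_CUBIC))
for z in (.067,.075,.08,.083):print(z,(proj("scene",[.641,.025,z])-[225,200]+.5)*5)
E
```

```text
[0.63931021 0.02459863 0.25015939] [ 4.3667004   3.05189393 -9.86418365]
0.067 [389.88037829 327.11645055]
0.075 [390.4703297  319.48510355]
0.08 [390.84213148 314.67564226]
0.083 [391.06636231 311.77509272]
```

View pics/e.png

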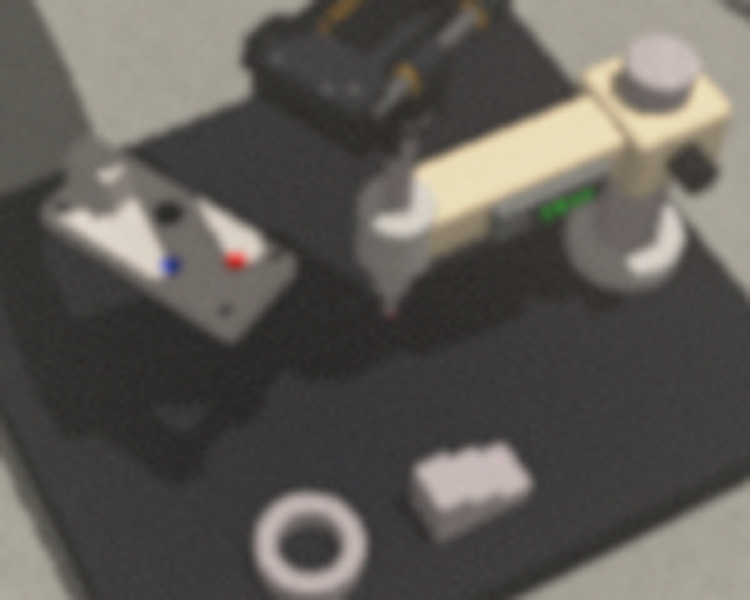

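The ruby is now at crop (390,312), which puts the tip at z of about 0.077 over (0.641,0.025), so it is well raised. Release the knob and go to the lug.

Emit:
{"fn": "carry_out", "kwargs": {"motion": [{"rx": 0,"ry": 0,"rz": 0,"dx": 0,"dy": 0,"dz": 0.001,"hand": 0.095},{"rx": 0,"ry": 0,"rz": 0,"dx": 0,"dy": 0,"dz": 0,"hand": 0.095},{"rx": 0,"ry": 0,"rz": 0,"dx": 0,"dy": 0,"dz": 0,"hand": 0.095},{"rx": 0,"ry": 0,"rz": 0,"dx": 0,"dy": 0,"dz": 0,"hand": 0.095},{"rx": 0,"ry": 0,"rz": 0,"dx": 0,"dy": 0,"dz": 0,"hand": 0.095},{"rx": 0,"ry": 0,"rz": 0,"dx": 0,"dy": 0,"dz": 0,"hand": 0.095},{"rx": 0,"ry": 0,"rz": 0,"dx": 0,"dy": 0,"dz": -0.02,"hand": 0.095},{"rx": 0,"ry": 0,"rz": 0,"dx": 0,"dy": 0,"dz": -0.03,"hand": 0.095},{"rx": 0,"ry": 0,"rz": 0,"dx": 0,"dy": 0,"dz": -0.015,"hand": 0.095},{"rx": 0,"ry": 0,"rz": 0,"dx": 0,"dy": 0,"dz": 0,"hand": 0.095}]}}

```text
t: 6.5
position: [0.6406, 0.0246, 0.3183]
eef_rot: [[0.891, 0.454, 0.006], [0.454, -0.891, -0.0], [0.005, 0.003, -1.0]]
wrist_force: [0.4, 0.7, 0.3]
width: 0.0945
grip_force: 0.0
```

Emit:
{"fn": "carry_out", "kwargs": {"motion": [{"rx": 0,"ry": 0,"rz": -0.028,"dx": -0.034,"dy": 0.005,"dz": 0,"hand": 0.095},{"rx": 0,"ry": 0,"rz": 0,"dx": -0.034,"dy": 0.005,"dz": 0,"hand": 0.095},{"rx": 0,"ry": 0,"rz": 0,"dx": -0.034,"dy": 0.005,"dz": 0,"hand": 0.095},{"rx": 0,"ry": 0,"rz": 0,"dx": -0.034,"dy": 0.005,"dz": 0,"hand": 0.095},{"rx": 0,"ry": 0,"rz": 0,"dx": -0.034,"dy": 0.005,"dz": 0,"hand": 0.095},{"rx": 0,"ry": 0,"rz": 0,"dx": -0.034,"dy": 0.005,"dz": 0,"hand": 0.095},{"rx": 0,"ry": 0,"rz": 0,"dx": 0,"dy": 0,"dz": 0.03,"hand": 0.095},{"rx": 0,"ry": 0,"rz": 0,"dx": 0,"dy": 0,"dz": 0.04,"hand": 0.095},{"rx": 0,"ry": 0,"rz": 0,"dx": 0,"dy": 0,"dz": 0.03,"hand": 0.095},{"rx": 0,"ry": 0,"rz": 0,"dx": 0,"dy": 0,"dz": 0,"hand": 0.095},{"rx": 0,"ry": 0,"rz": 0,"dx": 0,"dy": 0,"dz": 0,"hand": 0.095}]}}

```text
t: 7.6
position: [0.4735, -0.0983, 0.2139]
eef_rot: [[0.878, 0.478, -0.002], [0.478, -0.878, 0.001], [-0.001, -0.001, -1.0]]
wrist_force: [-0.2, -0.0, 0.5]
width: 0.095
grip_force: 0.0
```

```bash
python3 - <<'E'
from h import *
s=manip.state();print(s["position"],s["eef_rot"].tolist(),s["wrist_force"])
im=save("wrist","f.png")
for n,p in dict(red=[.5535,-.0365,.058],blue=[.540,-.0732,.058],lug=[.4693,-.0914,.094],tip=[.641,.025,.08]).items():print(n,proj("wrist",p))
E
```

```text
[ 0.47347026 -0.09830058  0.21391855] [[0.8781494636263462, 0.47838239826454965, -0.0019495033773866076], [0.4783842808376937, -0.8781503811417509, 0.0006228547182683038], [-0.001413994399993582, -0.001479571307946168, -0.9999979057420978]] [-0.19850157 -0.01905406  0.52780729]
red [265.11510055 105.37605315]
blue [289.83554114 134.7969133 ]
lug [272.50971902 207.97273304]
tip [248.07755438 -26.19029041]
```

View pics/f.png

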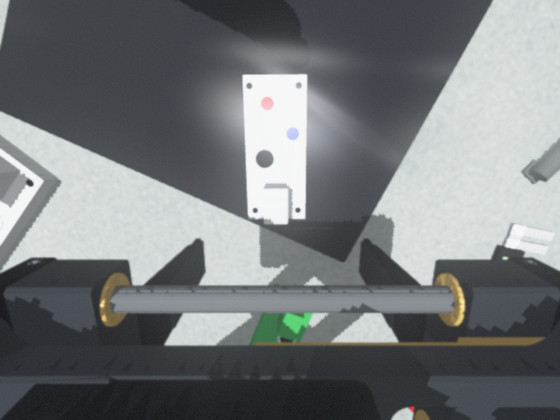

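Red is at (267,103), blue at (293,133) and the lug top at (277,205), within about 3 mm of the predictions. The yaw is aligned. Descend and grip the lug.

Emit:
{"fn": "carry_out", "kwargs": {"motion": [{"rx": 0,"ry": 0,"rz": 0,"dx": 0.001,"dy": -0.007,"dz": 0.03,"hand": 0.095},{"rx": 0,"ry": 0,"rz": 0,"dx": 0,"dy": 0,"dz": 0.04,"hand": 0.095},{"rx": 0,"ry": 0,"rz": 0,"dx": 0,"dy": 0,"dz": 0.04,"hand": 0.095},{"rx": 0,"ry": 0,"rz": 0,"dx": 0,"dy": 0,"dz": 0.037,"hand": 0.095},{"rx": 0,"ry": 0,"rz": 0,"dx": 0,"dy": 0,"dz": 0,"hand": 0.07},{"rx": 0,"ry": 0,"rz": 0,"dx": 0,"dy": 0,"dz": 0,"hand": 0.05},{"rx": 0,"ry": 0,"rz": 0,"dx": 0,"dy": 0,"dz": 0,"hand": 0.03}], "grip_force": 25}}

```text
t: 8.35
position: [0.4742, -0.0926, 0.0712]
eef_rot: [[0.878, 0.478, 0.006], [0.478, -0.878, -0.002], [0.004, 0.004, -1.0]]
wrist_force: [-0.0, -0.0, 0.2]
width: 0.0763
grip_force: 0.0
```

Emit:
{"fn": "carry_out", "kwargs": {"motion": [{"rx": 0,"ry": 0,"rz": 0,"dx": 0,"dy": 0,"dz": 0,"hand": 0.015},{"rx": 0,"ry": 0,"rz": 0,"dx": 0,"dy": 0,"dz": 0,"hand": 0.015},{"rx": 0,"ry": 0,"rz": 0,"dx": 0,"dy": 0,"dz": 0,"hand": 0.015},{"rx": 0,"ry": 0,"rz": 0,"dx": 0,"dy": 0,"dz": 0,"hand": 0.015},{"rx": 0,"ry": 0,"rz": 0,"dx": 0,"dy": 0,"dz": 0,"hand": 0.015},{"rx": 0,"ry": 0,"rz": 0,"dx": 0,"dy": 0,"dz": 0,"hand": 0.015},{"rx": 0,"ry": 0,"rz": 0,"dx": 0,"dy": 0,"dz": 0,"hand": 0.015},{"rx": 0,"ry": 0,"rz": 0,"dx": 0,"dy": 0,"dz": 0,"hand": 0.015}]}}

```text
t: 9.15
position: [0.4714, -0.0918, 0.0676]
eef_rot: [[0.878, 0.478, -0.0], [0.478, -0.878, 0.0], [-0.0, -0.0, -1.0]]
wrist_force: [-0.7, 0.7, 0.3]
width: 0.024
grip_force: 25.0
```

Emit:
{"fn": "carry_out", "kwargs": {"motion": [{"rx": 0,"ry": 0,"rz": 0,"dx": 0.009,"dy": -0.001,"dz": 0,"hand": 0.015},{"rx": 0,"ry": 0,"rz": 0,"dx": 0.01,"dy": -0.001,"dz": 0,"hand": 0.015},{"rx": 0,"ry": 0,"rz": 0,"dx": 0.01,"dy": -0.001,"dz": 0,"hand": 0.015},{"rx": 0,"ry": 0,"rz": 0,"dx": 0.01,"dy": -0.001,"dz": 0,"hand": 0.015},{"rx": 0,"ry": 0,"rz": 0,"dx": 0.01,"dy": -0.001,"dz": 0,"hand": 0.015},{"rx": 0,"ry": 0,"rz": 0,"dx": 0.01,"dy": -0.001,"dz": 0,"hand": 0.015},{"rx": 0,"ry": 0,"rz": 0,"dx": 0.01,"dy": -0.001,"dz": 0,"hand": 0.015},{"rx": 0,"ry": 0,"rz": 0,"dx": 0.01,"dy": -0.001,"dz": 0,"hand": 0.015},{"rx": 0,"ry": 0,"rz": 0,"dx": 0.01,"dy": -0.001,"dz": 0,"hand": 0.015},{"rx": 0,"ry": 0,"rz": 0,"dx": 0.01,"dy": -0.002,"dz": 0,"hand": 0.015},{"rx": 0,"ry": 0,"rz": 0,"dx": 0.007,"dy": -0.001,"dz": 0,"hand": 0.015},{"rx": 0,"ry": 0,"rz": 0,"dx": 0,"dy": 0,"dz": 0,"hand": 0.015}]}}

```text
t: 10.35
position: [0.5602, -0.0295, 0.0676]
eef_rot: [[0.878, 0.479, 0.002], [0.479, -0.878, 0.001], [0.003, -0.0, -1.0]]
wrist_force: [2.7, 1.1, 0.4]
width: 0.0238
grip_force: 25.0
```

Emit:
{"fn": "carry_out", "kwargs": {"motion": [{"rx": 0,"ry": 0,"rz": 0,"dx": 0,"dy": 0,"dz": 0,"hand": 0.015},{"rx": 0,"ry": 0,"rz": 0,"dx": 0,"dy": 0,"dz": 0,"hand": 0.015},{"rx": 0,"ry": 0,"rz": 0,"dx": 0,"dy": 0,"dz": 0,"hand": 0.015}]}}

```text
t: 10.65
position: [0.5588, -0.0305, 0.0676]
eef_rot: [[0.878, 0.478, 0.0], [0.478, -0.878, 0.0], [0.001, -0.0, -1.0]]
wrist_force: [0.9, 1.7, -1.8]
width: 0.0239
grip_force: 25.0
```

```bash
python3 - <<'E'
from h import *
s=manip.state();print(s["position"],s["wrist_force"])
a=save("scene","g0.png");w=save("wrist","g1.png")
b=cv2.resize(a[215:285,260:350],None,fx=6.5,fy=6.5,interpolation=cv2.INTER_CUBIC)
c=cv2.resize(w[0:260,150:410],(455,455));
o=np.zeros((456,1040,3),np.uint8);o=np.zeros((456,800,3),np.uint8)
b=cv2.resize(a[225:275,275:335],None,fx=7,fy=7,interpolation=cv2.INTER_CUBIC);o[:350,:420]=b
c=cv2.resize(w[0:250,190:380],(346,456));o[:456,430:776]=c
cv2.imwrite("pics/g.png",o)
for z in(.058,):
  print("tip->px",(proj("scene",[.641,.025,.058])-[275,225]+.5)*7,(proj("scene",[.641,.025,.0795])-[275,225]+.5)*7)
print("wrist tip",proj("wrist",[.641,.025,.0795]),"red",proj("wrist",[.641,.025,.058]))
E
```

```text
[ 0.5588246  -0.03049668  0.06760008] [ 0.91735817  1.74776111 -1.75267901]
tip->px [194.91337137 294.85284994] [197.12678126 266.2211714 ]
wrist tip [261.47989755  77.33310554] red [264.01561007  83.98322847]
```

View pics/g.png

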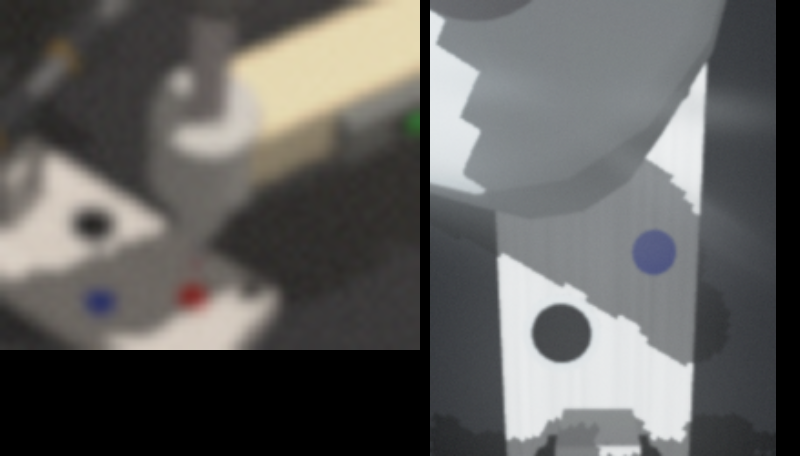

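Red is at crop (192,295) and the projected tip foot at (195,295), so it is nearly centred. A quick sub-pixel check from redness centroids (ruby before the slide, red spot now):

```bash
python3 - <<'E'
from h import *
def cen(fn,x0,x1,y0,y1,th):
  a=cv2.imread("pics/"+fn).astype(float);r=a[...,2]-np.maximum(a[...,0],a[...,1]);r=r[y0:y1,x0:x1];m=np.where(r>th,r,0);Y,X=np.mgrid[y0:y1,x0:x1]
  return (m*X).sum()/m.sum(),(m*Y).sum()/m.sum(),m.max()
ru=cen("e0.png",298,308,257,268,8);rs=cen("g0.png",295,309,262,273,25);r0=cen("e0.png",265,280,245,258,25)
print(ru,rs,r0)
for z in(.077,.08,.083):print(z,ray("scene",*ru[:2],z))
print("red now",ray("scene",*rs[:2],.058),"before",ray("scene",*r0[:2],.058))
E
```

```text
(np.float64(302.6179775280899), np.float64(262.23595505617976), np.float64(17.0)) (np.float64(302.13602550478214), np.float64(266.9723698193411), np.float64(77.0)) (np.float64(271.71230398069963), np.float64(251.5753920386007), np.float64(136.0))
0.077 [0.63853271 0.02620045 0.077     ]
0.08 [0.64031009 0.02517581 0.08      ]
0.083 [0.64208747 0.02415116 0.083     ]
red now [0.64185939 0.02388332 0.058     ] before [ 0.55332115 -0.0365341   0.058     ]
```

Emit:
{"fn": "carry_out", "kwargs": {"motion": [{"rx": 0,"ry": 0,"rz": 0,"dx": 0,"dy": 0,"dz": 0,"hand": 0.015},{"rx": 0,"ry": 0,"rz": 0,"dx": 0,"dy": 0,"dz": 0,"hand": 0.095},{"rx": 0,"ry": 0,"rz": 0,"dx": 0,"dy": 0,"dz": 0,"hand": 0.095},{"rx": 0,"ry": 0,"rz": 0,"dx": 0,"dy": 0,"dz": 0,"hand": 0.095},{"rx": 0,"ry": 0,"rz": 0,"dx": 0,"dy": 0,"dz": 0,"hand": 0.095},{"rx": 0,"ry": 0,"rz": 0,"dx": 0,"dy": 0,"dz": 0,"hand": 0.095},{"rx": 0,"ry": 0,"rz": 0,"dx": 0,"dy": 0,"dz": 0,"hand": 0.095},{"rx": 0,"ry": 0,"rz": 0,"dx": 0,"dy": 0,"dz": 0,"hand": 0.095},{"rx": 0,"ry": 0,"rz": 0,"dx": 0,"dy": 0,"dz": 0,"hand": 0.095},{"rx": 0,"ry": 0,"rz": 0,"dx": -0.02,"dy": 0,"dz": 0,"hand": 0.095},{"rx": 0,"ry": 0,"rz": 0,"dx": -0.02,"dy": 0,"dz": -0.02,"hand": 0.095},{"rx": 0,"ry": 0,"rz": 0,"dx": -0.02,"dy": 0,"dz": -0.03,"hand": 0.095}]}}

```text
t: 11.95
position: [0.5037, -0.0591, 0.1158]
eef_rot: [[0.878, 0.479, -0.005], [0.479, -0.878, 0.001], [-0.004, -0.004, -1.0]]
wrist_force: [0.8, -0.0, 0.6]
width: 0.095
grip_force: 0.0
```

Emit:
{"fn": "carry_out", "kwargs": {"motion": [{"rx": 0,"ry": 0,"rz": 0,"dx": 0,"dy": 0,"dz": -0.04,"hand": 0.095},{"rx": 0,"ry": 0,"rz": 0,"dx": 0,"dy": 0,"dz": -0.04,"hand": 0.095},{"rx": 0,"ry": 0,"rz": 0,"dx": 0,"dy": 0,"dz": -0.04,"hand": 0.095},{"rx": 0,"ry": 0,"rz": 0,"dx": 0,"dy": 0,"dz": -0.04,"hand": 0.095},{"rx": 0,"ry": 0,"rz": 0,"dx": 0,"dy": 0,"dz": -0.04,"hand": 0.095},{"rx": 0,"ry": 0,"rz": 0,"dx": 0,"dy": 0,"dz": 0,"hand": 0.095},{"rx": 0,"ry": 0,"rz": 0,"dx": 0,"dy": 0,"dz": 0,"hand": 0.095}]}}

```text
t: 12.65
position: [0.5066, -0.0594, 0.319]
eef_rot: [[0.878, 0.478, 0.003], [0.478, -0.878, -0.001], [0.002, 0.002, -1.0]]
wrist_force: [0.3, 0.3, -0.9]
width: 0.095
grip_force: 0.0
```

```bash
python3 - <<'E'
from h import *
s=manip.state();print(s["t"],s["position"],s["wrist_force"])
a=save("scene","h0.png");t=save("top","h1.png")
a=a.astype(float);r=a[...,2]-np.maximum(a[...,0],a[...,1]);x0,x1,y0,y1=295,309,264,274
m=np.where(r[y0:y1,x0:x1]>25,r[y0:y1,x0:x1],0);Y,X=np.mgrid[y0:y1,x0:x1];print("red",ray("scene",(m*X).sum()/m.sum(),(m*Y).sum()/m.sum(),.058))
o=np.zeros((560,790,3),np.uint8)
o[:560,:350]=cv2.resize(cv2.imread("pics/h0.png")[225:305,275:325],(350,560),interpolation=cv2.INTER_CUBIC)
o[:560,360:780]=cv2.resize(t[150:230,245:305],(420,560),interpolation=cv2.INTER_CUBIC);cv2.imwrite("pics/h.png",o)
E
```

```text
12.65 [ 0.50661497 -0.05939252  0.31901555] [ 0.28711409  0.34032026 -0.92825341]
red [0.64149553 0.02384265 0.058     ]
```

View pics/h.png

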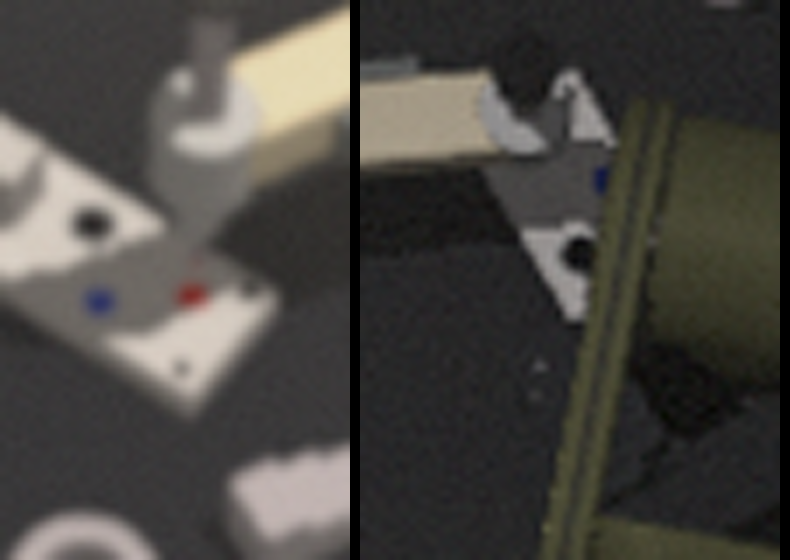

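The red spot lies just below the ruby in the image, as expected, and the plate has stayed put. Now back to the knob.

Emit:
{"fn": "carry_out", "kwargs": {"motion": [{"rx": 0,"ry": 0,"rz": 0,"dx": 0.032,"dy": -0.002,"dz": 0,"hand": 0.095},{"rx": 0,"ry": 0,"rz": 0,"dx": 0.032,"dy": -0.002,"dz": 0,"hand": 0.095},{"rx": 0,"ry": 0,"rz": 0,"dx": 0.032,"dy": -0.002,"dz": 0,"hand": 0.095},{"rx": 0,"ry": 0,"rz": 0,"dx": 0.032,"dy": -0.002,"dz": 0,"hand": 0.095},{"rx": 0,"ry": 0,"rz": 0,"dx": 0.03,"dy": -0.002,"dz": 0,"hand": 0.095},{"rx": 0,"ry": 0,"rz": 0,"dx": 0,"dy": 0,"dz": 0,"hand": 0.095},{"rx": 0,"ry": 0,"rz": 0,"dx": 0,"dy": 0,"dz": 0,"hand": 0.095},{"rx": 0,"ry": 0,"rz": 0,"dx": 0,"dy": 0,"dz": 0,"hand": 0.095}], "grip_force": 20}}

```text
t: 13.55
position: [0.6392, 0.0246, 0.3165]
eef_rot: [[0.878, 0.478, -0.002], [0.478, -0.878, -0.0], [-0.002, -0.001, -1.0]]
wrist_force: [-0.1, 0.0, 0.2]
width: 0.0948
grip_force: 0.0
```

Emit:
{"fn": "carry_out", "kwargs": {"motion": [{"rx": 0,"ry": 0,"rz": 0,"dx": 0,"dy": 0,"dz": 0.03,"hand": 0.095},{"rx": 0,"ry": 0,"rz": 0,"dx": 0,"dy": 0,"dz": 0.03,"hand": 0.095},{"rx": 0,"ry": 0,"rz": 0,"dx": 0,"dy": 0,"dz": 0.006,"hand": 0.095},{"rx": 0,"ry": 0,"rz": 0,"dx": 0,"dy": 0,"dz": 0,"hand": 0.02},{"rx": 0,"ry": 0,"rz": 0,"dx": 0,"dy": 0,"dz": 0,"hand": 0.02},{"rx": 0,"ry": 0,"rz": 0,"dx": 0,"dy": 0,"dz": 0,"hand": 0.02},{"rx": 0,"ry": 0,"rz": 0,"dx": 0,"dy": 0,"dz": 0,"hand": 0.02},{"rx": 0,"ry": 0,"rz": 0,"dx": 0,"dy": 0,"dz": 0,"hand": 0.02},{"rx": 0,"ry": 0,"rz": 0,"dx": 0,"dy": 0,"dz": 0,"hand": 0.02},{"rx": 0,"ry": 0,"rz": 0,"dx": 0,"dy": 0,"dz": 0,"hand": 0.02},{"rx": 0,"ry": 0,"rz": 0,"dx": 0,"dy": 0,"dz": 0,"hand": 0.02},{"rx": 0,"ry": 0,"rz": 0,"dx": 0,"dy": 0,"dz": 0,"hand": 0.02}]}}

```text
t: 14.75
position: [0.6402, 0.025, 0.2516]
eef_rot: [[0.878, 0.478, 0.0], [0.478, -0.878, -0.0], [-0.0, 0.0, -1.0]]
wrist_force: [-0.1, 0.0, -0.8]
width: 0.0298
grip_force: 20.0
```

Emit:
{"fn": "carry_out", "kwargs": {"motion": [{"rx": 0,"ry": 0,"rz": 0,"dx": 0,"dy": 0,"dz": 0,"hand": 0.02},{"rx": 0,"ry": 0,"rz": 0,"dx": 0,"dy": 0,"dz": 0,"hand": 0.02},{"rx": 0,"ry": 0,"rz": 0,"dx": 0,"dy": 0,"dz": 0,"hand": 0.02},{"rx": 0,"ry": 0,"rz": 0,"dx": 0,"dy": 0,"dz": 0,"hand": 0.02}]}}

```text
t: 15.15
position: [0.6401, 0.025, 0.2516]
eef_rot: [[0.878, 0.478, 0.0], [0.478, -0.878, -0.0], [-0.0, 0.0, -1.0]]
wrist_force: [1.3, -0.6, -0.8]
width: 0.0295
grip_force: 20.0
```

Emit:
{"fn": "carry_out", "kwargs": {"motion": [{"rx": 0,"ry": 0,"rz": 0,"dx": 0,"dy": 0,"dz": 0.002,"hand": 0.02},{"rx": 0,"ry": 0,"rz": 0,"dx": 0,"dy": 0,"dz": 0.002,"hand": 0.02},{"rx": 0,"ry": 0,"rz": 0,"dx": 0,"dy": 0,"dz": 0.002,"hand": 0.02},{"rx": 0,"ry": 0,"rz": 0,"dx": 0,"dy": 0,"dz": 0.002,"hand": 0.02},{"rx": 0,"ry": 0,"rz": 0,"dx": 0,"dy": 0,"dz": 0.002,"hand": 0.02},{"rx": 0,"ry": 0,"rz": 0,"dx": 0,"dy": 0,"dz": 0.002,"hand": 0.02},{"rx": 0,"ry": 0,"rz": 0,"dx": 0,"dy": 0,"dz": 0.002,"hand": 0.02},{"rx": 0,"ry": 0,"rz": 0,"dx": 0,"dy": 0,"dz": 0.002,"hand": 0.02},{"rx": 0,"ry": 0,"rz": 0,"dx": 0,"dy": 0,"dz": 0,"hand": 0.02}]}}

```text
t: 16.05
position: [0.6401, 0.025, 0.2351]
eef_rot: [[0.878, 0.478, -0.0], [0.478, -0.878, -0.0], [-0.0, 0.0, -1.0]]
wrist_force: [-0.2, 0.4, 0.2]
width: 0.0295
grip_force: 20.0
```

Emit:
{"fn": "carry_out", "kwargs": {"motion": [{"rx": 0,"ry": 0,"rz": 0,"dx": 0,"dy": 0,"dz": 0.001,"hand": 0.02}]}}

```text
t: 16.15
position: [0.6401, 0.025, 0.2346]
eef_rot: [[0.878, 0.478, -0.0], [0.478, -0.878, -0.0], [-0.0, 0.0, -1.0]]
wrist_force: [-1.6, -1.1, 3.2]
width: 0.0294
grip_force: 20.0
```

Emit:
{"fn": "carry_out", "kwargs": {"motion": [{"rx": 0,"ry": 0,"rz": 0,"dx": 0,"dy": 0,"dz": 0.001,"hand": 0.02}]}}

```text
t: 16.25
position: [0.6402, 0.025, 0.2337]
eef_rot: [[0.878, 0.478, 0.0], [0.478, -0.878, -0.0], [0.0, 0.0, -1.0]]
wrist_force: [-0.3, -0.1, 2.8]
width: 0.0296
grip_force: 20.0
```

Emit:
{"fn": "carry_out", "kwargs": {"motion": [{"rx": 0,"ry": 0,"rz": 0,"dx": 0,"dy": 0,"dz": 0.001,"hand": 0.02}]}}

```text
t: 16.35
position: [0.6402, 0.025, 0.2327]
eef_rot: [[0.878, 0.478, 0.0], [0.478, -0.878, -0.0], [0.0, 0.0, -1.0]]
wrist_force: [-0.8, -1.4, 3.1]
width: 0.0295
grip_force: 20.0
```

Emit:
{"fn": "carry_out", "kwargs": {"motion": [{"rx": 0,"ry": 0,"rz": 0,"dx": 0,"dy": 0,"dz": 0.001,"hand": 0.02}]}}

```text
t: 16.45
position: [0.6402, 0.025, 0.2317]
eef_rot: [[0.878, 0.478, 0.0], [0.478, -0.878, -0.0], [0.0, 0.0, -1.0]]
wrist_force: [-1.0, -1.0, 3.3]
width: 0.0298
grip_force: 20.0
```

Emit:
{"fn": "carry_out", "kwargs": {"motion": [{"rx": 0,"ry": 0,"rz": 0,"dx": 0,"dy": 0,"dz": 0.001,"hand": 0.02}]}}

```text
t: 16.55
position: [0.6401, 0.025, 0.2306]
eef_rot: [[0.878, 0.478, 0.0], [0.478, -0.878, -0.0], [0.0, 0.0, -1.0]]
wrist_force: [1.0, -1.4, 3.0]
width: 0.0295
grip_force: 20.0
```

Emit:
{"fn": "carry_out", "kwargs": {"motion": [{"rx": 0,"ry": 0,"rz": 0,"dx": 0,"dy": 0,"dz": 0.001,"hand": 0.02}]}}

```text
t: 16.65
position: [0.6401, 0.025, 0.2296]
eef_rot: [[0.878, 0.478, 0.0], [0.478, -0.878, -0.0], [0.0, 0.0, -1.0]]
wrist_force: [-0.9, -1.2, 3.4]
width: 0.0298
grip_force: 20.0
```

Emit:
{"fn": "carry_out", "kwargs": {"motion": [{"rx": 0,"ry": 0,"rz": 0,"dx": 0,"dy": 0,"dz": 0.001,"hand": 0.02}]}}

```text
t: 16.75
position: [0.6402, 0.025, 0.2287]
eef_rot: [[0.878, 0.478, 0.0], [0.478, -0.878, -0.0], [0.0, 0.0, -1.0]]
wrist_force: [0.2, -1.5, 3.5]
width: 0.0295
grip_force: 20.0
```

Emit:
{"fn": "carry_out", "kwargs": {"motion": [{"rx": 0,"ry": 0,"rz": 0,"dx": 0,"dy": 0,"dz": 0.001,"hand": 0.02}]}}

```text
t: 16.85
position: [0.6402, 0.025, 0.2278]
eef_rot: [[0.878, 0.478, 0.0], [0.478, -0.878, -0.0], [0.0, 0.0, -1.0]]
wrist_force: [-1.2, -1.0, 4.1]
width: 0.0294
grip_force: 20.0
```

Emit:
{"fn": "carry_out", "kwargs": {"motion": [{"rx": 0,"ry": 0,"rz": 0,"dx": 0,"dy": 0,"dz": 0.001,"hand": 0.02}]}}

```text
t: 16.95
position: [0.6402, 0.025, 0.2269]
eef_rot: [[0.878, 0.478, 0.0], [0.478, -0.878, -0.0], [0.0, 0.0, -1.0]]
wrist_force: [-1.6, -1.7, 5.3]
width: 0.0297
grip_force: 20.0
```

Emit:
{"fn": "carry_out", "kwargs": {"motion": [{"rx": 0,"ry": 0,"rz": 0,"dx": 0,"dy": 0,"dz": 0.001,"hand": 0.02}]}}

```text
t: 17.05
position: [0.6401, 0.025, 0.226]
eef_rot: [[0.878, 0.478, 0.0], [0.478, -0.878, -0.0], [0.0, 0.0, -1.0]]
wrist_force: [-1.9, -1.0, 5.3]
width: 0.0298
grip_force: 20.0
```

Emit:
{"fn": "carry_out", "kwargs": {"motion": [{"rx": 0,"ry": 0,"rz": 0,"dx": 0,"dy": 0,"dz": 0,"hand": 0.02},{"rx": 0,"ry": 0,"rz": 0,"dx": 0,"dy": 0,"dz": 0,"hand": 0.095},{"rx": 0,"ry": 0,"rz": 0,"dx": 0,"dy": 0,"dz": 0,"hand": 0.095},{"rx": 0,"ry": 0,"rz": 0,"dx": 0,"dy": 0,"dz": 0,"hand": 0.095},{"rx": 0,"ry": 0,"rz": 0,"dx": 0,"dy": 0,"dz": 0,"hand": 0.095},{"rx": 0,"ry": 0,"rz": 0,"dx": 0,"dy": 0,"dz": 0,"hand": 0.095},{"rx": 0,"ry": 0,"rz": 0,"dx": 0,"dy": 0,"dz": 0,"hand": 0.095},{"rx": 0,"ry": 0,"rz": 0,"dx": 0,"dy": 0,"dz": 0,"hand": 0.095},{"rx": 0,"ry": 0,"rz": 0,"dx": 0,"dy": 0,"dz": 0,"hand": 0.095}]}}

```text
t: 17.95
position: [0.6401, 0.0251, 0.2257]
eef_rot: [[0.878, 0.478, 0.0], [0.478, -0.878, -0.0], [0.0, 0.0, -1.0]]
wrist_force: [0.4, -1.1, 0.1]
width: 0.088
grip_force: 0.0
```

Emit:
{"fn": "carry_out", "kwargs": {"motion": [{"rx": 0,"ry": 0,"rz": 0,"dx": 0,"dy": 0,"dz": -0.02,"hand": 0.095},{"rx": 0,"ry": 0,"rz": 0,"dx": 0,"dy": 0,"dz": -0.03,"hand": 0.095},{"rx": 0,"ry": 0,"rz": 0,"dx": 0,"dy": 0,"dz": -0.03,"hand": 0.095},{"rx": 0,"ry": 0,"rz": 0,"dx": 0,"dy": 0,"dz": -0.03,"hand": 0.095},{"rx": 0,"ry": 0,"rz": 0,"dx": -0.03,"dy": 0,"dz": 0,"hand": 0.095},{"rx": 0,"ry": 0,"rz": 0,"dx": -0.03,"dy": 0,"dz": 0,"hand": 0.095},{"rx": 0,"ry": 0,"rz": 0,"dx": -0.03,"dy": 0,"dz": 0,"hand": 0.095},{"rx": 0,"ry": 0,"rz": 0,"dx": 0,"dy": 0,"dz": 0,"hand": 0.095},{"rx": 0,"ry": 0,"rz": 0,"dx": 0,"dy": 0,"dz": 0,"hand": 0.095},{"rx": 0,"ry": 0,"rz": 0,"dx": 0,"dy": 0,"dz": 0,"hand": 0.095}]}}

```text
t: 18.95
position: [0.5617, -0.0177, 0.3357]
eef_rot: [[0.878, 0.479, 0.0], [0.479, -0.878, 0.0], [0.0, -0.0, -1.0]]
wrist_force: [0.5, 0.1, -0.1]
width: 0.0949
grip_force: 0.0
```

```bash
python3 - <<'E'
from h import *
s=manip.state();print(s["t"],s["position"],s["wrist_force"],s["width"])
a=save("scene","i0.png").astype(float);b=cv2.imread("pics/h0.png").astype(float)
def c(a):
  r=a[...,2]-a[...,:2].max(2);x0,x1,y0,y1=294,310,258,274
  m=np.where(r[y0:y1,x0:x1]>25,r[y0:y1,x0:x1],0);Y,X=np.mgrid[y0:y1,x0:x1];return (m*X).sum()/m.sum(),(m*Y).sum()/m.sum()
def bl(a):
  r=a[...,0]-a[...,1:].max(2);x0,x1,y0,y1=280,298,258,276
  m=np.where(r[y0:y1,x0:x1]>20,r[y0:y1,x0:x1],0);Y,X=np.mgrid[y0:y1,x0:x1];return (m*X).sum()/m.sum(),(m*Y).sum()/m.sum()
print(c(a),c(b),bl(a),bl(b))
E
```

```text
18.95 [ 0.56165962 -0.01769572  0.33569151] [ 0.50998691  0.07066904 -0.1234769 ] 0.09487635823140489
(np.float64(302.1659634317862), np.float64(267.30379746835445)) (np.float64(302.0696629213483), np.float64(266.88314606741574)) (np.float64(288.81440443213296), np.float64(267.78393351800554)) (np.float64(288.70285714285717), np.float64(267.85714285714283))
```

```bash
python3 -c "
from bench import manip
print(manip.job_done())"
```

```text
the job is handed in; nothing more can be done
None
```

I handed the job in at about 19 s: I raised the spindle, slid the red spot to within about 2 mm of under the tip by camera, and lowered it until the push on the knob rose about 2 N (tip on the spot), then let go with the plate unmoved; the judge returned no verdict.

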